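Start the hub screw of a refillable filament spool

ROBOT

A 6-joint arm with a two-finger parallel gripper is mounted at the origin on the work surface. World frame = base frame: x ahead of the robot, y to its left, z up, the work surface at z = 0. Lengths are in m, angles in rad, forces in N, time in s.
With the tool pointing down it reaches from about 0.275 to 0.725 m from the base axis. Payload 15.9 kg.
Tool frame: the origin (TCP) lies between the finger pads; the fingertips stand 19 mm ahead of it and the grasp point (between the pads) is the TCP; z points along the fingers, y is the line along which they close (so a half turn about z gives the same grasp; the last joint's range is limited). The gripper opens to 85 mm and grips with 20 to 120 N. Pads are 22 mm wide; open, the fingers measure 114 mm over their backs; the gripper's body (76 mm by 85 mm) begins 54 mm behind the grasp point. The pads swing forward as they close: fully open they stand 13 mm farther back than shut.
Start: joints at [-1.286, 0.213, -0.034, 1.323, 0, 1.571], TCP at [0.14, -0.48, 0.25] pointing down, gripper open.
Joint ranges: [-2.98, 2.98], [-0.74, 1.72], [-1.14, 1.35], [-2.1, 2.04], [-1.57, 1.44], [-3.14, 3.14]. Speed limits (rad/s): [1.89, 1.89, 2.39, 2.57, 3.14, 3.14].

INTERFACE

Orientations are given as [roll, pitch, yaw] about the fixed x, y, z axes, in that order (R = Rz(yaw) Ry(pitch) Rx(roll)).
In Python, from plant import get_state, get_image, sign_off, spot_in, landmark_of gives the robot as it stands.
- The arm moves only by the tool servo_tool, never from a script. Its argument "plan" is a list of rows, each a list of 3 entries, a list of its own where there are three numbers: the turn, a rotation vector about the world's x, y, z in rad, then the shift along the world's x, y, z in cm, then the opening, from 0 (shut) to 1 (fully open). A call has 1 to 20 rows; each row is the pose to reach, as a shift and turn from the pose commanded when the call began; what a row does not reach only later rows make up. A row lasts 1/12 s, in which the tool goes at most 41.7 mm and 7.16 degrees, less where a joint would pass 70% of its speed; a pose out of reach is approached as far as the arm can. A call with a gripper value outside its range is refused whole. The fingers move at their own pace and stop on an object; "grip_force" is the grip in N (left out, the last holds). Time passes only in rows, so rows that repeat a pose let the fingers close. It gives the time, the measured TCP pose, the force, the opening and the grip force at its end, in the units of the state.
- get_state(): the state, without advancing time (a new reading comes with each control period).
- get_image(name): name is "side" or "top"; returns a dict with "img" (480x640x3 uint8, blue, green, red), "fovy" (degrees; the focal length in pixels is half the picture's height over the tangent of half this angle, whatever the lens; pixels are square), "cx", "cy" (the principal point, pixels), "extrinsics" (4x4, takes a point from world to camera coordinates). Camera axes: x right, y down, z forward; pixel columns grow to the right and rows downward; lengths in m; the calibration is good to about 2 mm. A picture is of the moment at which its call begins. There is no depth.
- sign_off(): hands the job in; it is judged then, once.
Trained networks look in the newest picture that a camera, given by its name, has taken for a name from the list of things; names that differ only in an ending like _2 or _b are one class to them, and where a whole thing is asked for, a point or a joint stands for the part that bears it (a point fixed in the world has none). Each returns a list of dicts, best first, with "confidence" (0 to 1); they miss things now and then, are a little off and sometimes report something else, mostly with a low value. They report only what shows in the picture. A call takes as long as a camera call. They do not tell look-alikes from the thing itself.
- spot_in(target, camera): "rect" ([left, top, right, bottom] in pixels, round what is visible of it).
- landmark_of(target, camera): "position" ([column, row] in pixels: a listed point, or the origin of a listed thing).
The state is a dict: "clock": time; "joints": joint angles; "qvel": joint speeds; "effort": joint torques, N m; "ee_pos": TCP position; "orientation": TCP orientation; "wrist_force": force on the tool from outside, world axes, zero at the start; "wrist_torque": the same for the moment, N m; "grip_width": finger opening in m; "grasp_force": force on a finger pad.
Only numpy, scipy, OpenCV 4.12 (cv2) and the standard library are available. Lean on these libraries where they do the work, as an engineer would, in place of code of your own. Each camera call takes 0.05 s, during which the arm holds its last target. There are 200 camera calls.

TASK

Take the orange hub screw out of its rack, stand it upright in the threaded core of the blue filament spool and, pressing only lightly, turn it backward (counter-clockwise seen from above) until you feel its thread drop over the start of the core's thread. Then wind it forward (clockwise) one full turn, without forcing it, so that its white mark comes round to the core's white mark again, and finish there still gripping the upright screw by its head: do not let go. Leave the spare screw and the other things on the mat alone.

Things in the scene. Friction and masses are not known exactly. Their poses are not given: they have to be found in the camera images.
- screw: Loose ORANGE hub screw, plastic, about 80 g, 82 mm tall, upright in the rack at the start. Origin: centre of its flat foot; z up its axis to the head, x to its white mark. Plain stem 22.6 mm in diameter, tapering over the lowest 12 mm to a 10 mm foot; thread from 30 mm up; round knurled head from 58 to 82 mm.
- screw_head (a point): on the screw's axis in its round knurled head, 74 mm above the foot, 8 mm below the head's top: where to grip from above, at any yaw. The head is 43 mm in diameter and 24 mm tall.
- screw_mark (a point): outer end of the white line on top of the screw's head: 22 mm from the axis, 82 mm above the foot, straight above the lower end of the screw's thread. A white bar runs down the side of the head too.
- screw_thread (a point): lower end of the screw's thread, 30 mm above the foot (underside of the ridge), 14.3 mm from the axis, below the white mark. Coarse RIGHT-HAND thread, pitch 6 mm, 31.2 mm outside, rounded ridge 2.6 mm thick.
- spool: Refillable spool of blue filament lying flat in a grey dish (216 mm), fixed to the bench. Flanges 200 mm in diameter, upper one's top 60 mm high. Origin on the bench under its centre, z up, x to the core's white mark. In its centre a grey threaded core, 52 mm outside.
- core_mouth (a point): centre of the core's rim, 63 mm high, on the axis of its open bore: 33.6 mm bore, 24.4 mm inside its thread ridge and inside the plain guide below, so the screw's stem has 0.9 mm of side play all round. Held off straight the screw cocks by up to 7 degrees. It turns easily, and once caught it stands by itself.
- core_lip (a point): blunt start (top) of the core's right-hand thread, at the white mark, 62 mm high, 14.3 mm from the axis; pitch 6 mm, three turns. Put in straight, the screw's thread rests on this ridge: its foot is then 32 mm above the bench, less 6 mm times the part of a turn its mark lies clockwise (from above) of the core's mark.
- spool_mark (a point): white line on the core's rim, continued on the flange; this point is 22 mm from the axis, 63 mm high. Turned back, the screw climbs to foot 32 mm as the marks meet, then can drop 6 mm over the lip to 26 mm: caught, with 1 mm up-and-down play. One clockwise turn on from there: foot at 20 mm, marks together again.
- rack: Dark grey rack fixed to the bench: base 150 x 60 x 4 mm, origin centre of its underside, and two open sleeves (39 mm outside, 34 mm bore, tops at 48 mm) 40 mm each side of the origin along its x. One holds the orange screw, the other the spare, either way round: feet at 4 mm, heads 62 to 86 mm high. They lift straight out.
- spare: the spare hub screw, light GREY, same size and origin as the orange one, in the other sleeve: leave it
- cutters: flush cutters with light blue handles, about 130 x 50 x 12 mm, lying on the mat; origin under the pivot
- pliers: pliers with dark blue handles, about 160 x 50 x 12 mm, lying on the mat; origin under the pivot
- caliper: steel caliper, 235 mm long, 15 mm high, lying on the mat; origin under the middle of its beam, x along the beam
- scraper: print scraper with red handle, 180 x 50 x 16 mm, lying on the mat; origin under the handle
- gear: black printed gear, 64 mm diameter, 26 mm high, flat on the mat; origin centre of its underside
- gluestick: glue stick, white with yellow cap, 29 mm diameter, 98 mm tall, standing on the mat; origin centre of its foot
There are look-alikes about, which are no part of the job. Of the things like the screw, leave any that is black or green; of the rest the larger one is meant.

How it is judged:
On the way, in this order (a step that is already met when the one before it is completed fails the run):
1. the orange screw stands upright in the core, bearing on top of the core's thread, turned back to just short of the lip (marks within 75 degrees, not yet dropped) (horizontal distance between screw and spool below 0.0025 m and angle between screw's own z axis and vertical below 0.09 rad and height (world z) of screw between 0.03 and 0.033 m and horizontal distance between screw_mark and spool_mark below 0.027 m and contact force between screw and spool above 0.2 N), for 0.05 s.
2. turned back over the lip, its thread has dropped one pitch into the core's thread (horizontal distance between screw and spool below 0.0025 m and angle between screw's own z axis and vertical below 0.09 rad and height (world z) of screw between 0.0245 and 0.0278 m and horizontal distance between screw_mark and spool_mark below 0.027 m), for 0.1 s.
At the end, for the whole second after the job is handed in: The fingers still grip the orange screw (over 1 N), which stands still and upright (within 5 degrees) in the core, wound one turn on from the drop: foot 18.2 to 22.4 mm above the bench, white mark within 60 degrees of the core's mark (height (world z) of screw between 0.0182 and 0.0224 m and horizontal distance between screw_mark and spool_mark below 0.0225 m and horizontal distance between screw and spool below 0.0025 m and angle between screw's own z axis and vertical below 0.09 rad and contact force between the fingers and screw above 1 N and angular speed of screw below 0.2 rad/s); the arm keeps its last pose, push and grip.
It fails at once if the screw is forced: more than 60 N between it and the core (contact force between screw and spool above 60 N).
It fails at once if the spare screw is moved (distance of spare from where it was at the start of the episode above 0.012 m).
It fails at once if a bystander on the mat is moved (distance of any of cutters, pliers, caliper, scraper, gear, gluestick from where it was at the start of the episode above 0.015 m).
It also fails if it takes over 67 s, if anything falls off the work surface, if the arm or the gripper's body presses on something with over 40 N, if the wrist force passes 120 N, or if a joint passes its speed limit or range.

## Working session

There is one attempt and no reset: what is moved stays moved. The work goes in short steps, Python scripts to look and compute and a tool call to move; the robot and the scene stay as the last step left them, time stands still between calls to the robot, and variables do not carry over. Pictures are saved under pics/ and viewed, at most 10 in all, crops included, and the job is handed in when it is done.

Besides the shell and the picture viewer there is one more tool, called by a JSON object that holds its "api" and its "payload". servo_tool: Moves the arm, as the interface text tells. Its arguments: {"type":"object","properties":{"plan":{"type":"array"},"grip_force":{"type":"number"}},"required":["plan"]}

```bash
mkdir -p pics; ls; cat > h.py <<'E'
import numpy as np, cv2
from plant import *
def cam(n):
    d=get_image(n); f=240/np.tan(np.radians(d["fovy"])/2)
    return d["img"],(f,d["cx"],d["cy"],np.array(d["extrinsics"]))
def proj(c,p):
    f,cx,cy,E=c; q=E[:3,:3]@np.asarray(p,float)+E[:3,3]; return np.array([f*q[0]/q[2]+cx,f*q[1]/q[2]+cy])
def back(c,uv,z):
    f,cx,cy,E=c; R=E[:3,:3]; o=-R.T@E[:3,3]; r=R.T@np.array([(uv[0]-cx)/f,(uv[1]-cy)/f,1]); return o+r*(z-o[2])/r[2]
E
python3 - <<'E'
from h import *
s=get_state();print(s["clock"],s["ee_pos"],s["orientation"],s["wrist_force"])
for n in("top","side"):
    im,c=cam(n);cv2.imwrite(f"pics/{n}0.png",im);E=c[3];print(n,c[0],c[1:3],"pos",(-E[:3,:3].T@E[:3,3]).round(3))
    for t,z in(("screw_head",.078),("screw_mark",.086),("core_mouth",.063),("spool_mark",.063),("spool",0),("gluestick",0),("rack",0),("spare",.004)):
        for r in landmark_of(t,n)[:3]: print(t,np.round(r["position"],1),round(r["confidence"],2),back(c,r["position"],z).round(4))
    for t in("screw","spare","spool"):
        for r in spot_in(t,n)[:4]: print("box",t,np.round(r["rect"]),round(r["confidence"],2))
E
```

```text
pics
0.0 [ 0.14037364 -0.47956824  0.24982656] [-3.14050093e+00  2.63243236e-05  2.84795110e-01] [-0.61860296 -0.30965505  0.45862062]
top 458.0422466794464 (326.8440802777457, 241.7264624771035) pos [ 0.42  -0.006  1.017]
screw_head [491.8 254.8] 0.92 [ 0.5106 -0.362   0.078 ]
screw_head [523.2 240.1] 0.78 [ 0.5433 -0.428   0.078 ]
screw_head [491.8 305.6] 0.76 [ 0.4063 -0.3608  0.078 ]
screw_mark [504.4 253. ] 0.82 [ 0.5143 -0.385   0.086 ]
screw_mark [501.5 292.3] 0.69 [ 0.4338 -0.378   0.086 ]
screw_mark [451.9 306.5] 0.51 [ 0.4022 -0.2766  0.086 ]
core_mouth [251.1 210.6] 0.98 [0.5895 0.1415 0.063 ]
core_mouth [252.6 216. ] 0.31 [0.5781 0.1378 0.063 ]
spool [254.1 216.8] 0.96 [0.5868 0.1438 0.    ]
spool [244.9 208.9] 0.56 [0.6041 0.1653 0.    ]
gluestick [285. 152.] 0.72 [0.7387 0.0807 0.    ]
rack [475.9 240.7] 0.65 [ 0.5488 -0.3559  0.    ]
spare [474.1 223.8] 0.86 [ 0.5864 -0.3507  0.004 ]
box screw [475. 295. 507. 316.] 0.76
box screw [515. 235. 532. 250.] 0.75
box screw [449. 289. 466. 305.] 0.71
box screw [477. 245. 502. 267.] 0.56
box spare [473. 206. 496. 227.] 0.63
box
[... 566 characters left out ...]
420.9] 0.52 [0.4192 0.3836 0.063 ]
spool_mark [303.9 292.1] 0.89 [0.5829 0.1247 0.063 ]
spool_mark [344.3 149.6] 0.53 [ 0.5228 -0.3306  0.063 ]
spool [301.2 322.6] 0.82 [0.5869 0.154  0.    ]
gluestick [232.9 286.3] 0.65 [0.7408 0.0717 0.    ]
rack [333.2 162.3] 0.66 [ 0.551  -0.3551  0.    ]
rack [300.8 320.8] 0.57 [0.5882 0.1497 0.    ]
rack [348.6 162. ] 0.43 [ 0.5108 -0.3594  0.    ]
spare [317.5 157.8] 0.62 [ 0.593  -0.3655  0.004 ]
box screw [343. 130. 358. 151.] 0.81
box screw [382. 131. 399. 160.] 0.72
box screw [335. 121. 344. 142.] 0.54
box screw [378. 161. 393. 182.] 0.43
box spare [310. 129. 330. 157.] 0.85
box spool [247. 266. 354. 366.] 0.87
box spool [343. 132. 359. 154.] 0.53
```

View pics/top0.png

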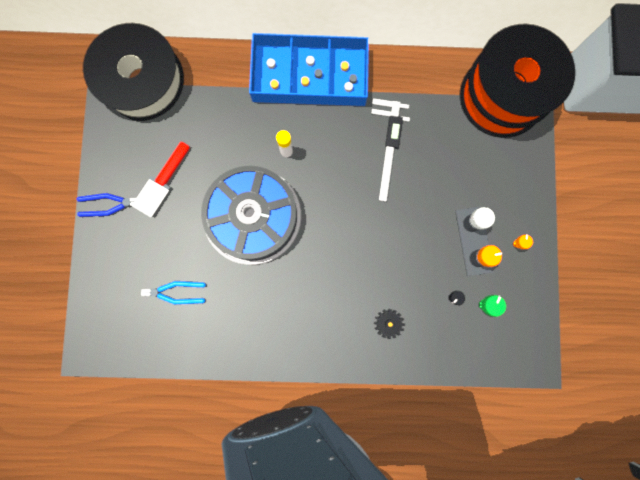

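View pics/side0.png

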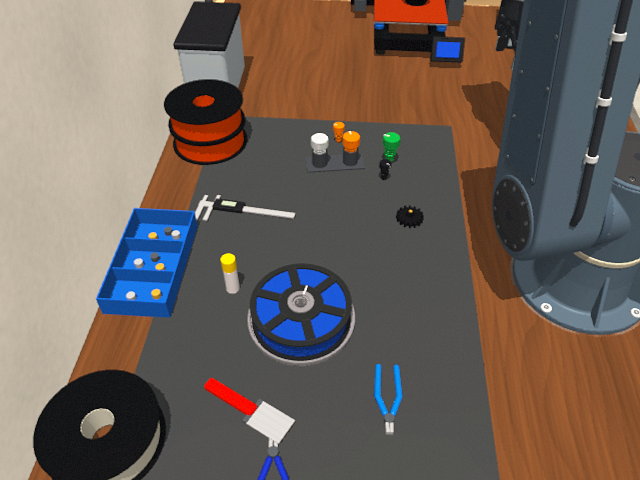

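The top view shows the orange screw in the rack at (490,257), with the spare at (482,218). The small orange one at (523,242) and the green one at (494,306) are look-alikes. The core is at (249,211), with its mark pointing right (−y). Next I'll refine these by colour.

```bash
python3 - <<'E'
from h import *
from scipy.optimize import least_squares
C={};I={}
for n in("top","side"): I[n],C[n]=cam(n)
ob={}
for n,g in(("top",(490,257)),("side",(351,141))):
    hsv=cv2.cvtColor(I[n],cv2.COLOR_BGR2HSV)
    m=cv2.inRange(hsv,(8,150,120),(25,255,255))
    k,l,st,ce=cv2.connectedComponentsWithStats(m)
    for i in range(1,k):
        if st[i,4]>40 and np.hypot(*(ce[i]-g))<12: print(n,st[i],ce[i].round(1)); ob[n]=cv2.minEnclosingCircle(np.argwhere(l==i)[:,::-1].astype(np.float32))[0]if n=="x" else ce[i]
# model head as silhouette points -> mean of bbox
def cyl(c,x,y,z0,z1,r):
    a=np.linspace(0,2*np.pi,60); P=[proj(c,(x+r*np.cos(t),y+r*np.sin(t),z)) for t in a for z in(z0,z1)]
    h=cv2.convexHull(np.float32(P)); M=cv2.moments(h); return np.array([M["m10"]/M["m00"],M["m01"]/M["m00"]])
for n in ob: 
    print(n,least_squares(lambda p:cyl(C[n],*p,.062,.086,.0215)-ob[n],[.51,-.36],diff_step=1e-3).x.round(4))
a=cv2.resize(I["top"][190:270,460:540],None,fx=5,fy=5,interpolation=2);b=cv2.resize(I["top"][170:250,210:290],None,fx=5,fy=5,interpolation=2)
cv2.imwrite("pics/c1.png",np.hstack([a,b]))
a=cv2.resize(I["side"][115:165,310:370],None,fx=6.67,fy=6.67,interpolation=2);b=cv2.resize(I["side"][277:327,270:330],None,fx=6.67,fy=6.67,interpolation=2)
cv2.imwrite("pics/c2.png",np.hstack([a,b]))
E
```

```text
top [477 245  25  22 176] [486.4 256.3]
side [333 122  27  30 477] [346.2 137. ]
top [ 0.5074 -0.3518]
side [ 0.5199 -0.3681]
```

View pics/c1.png

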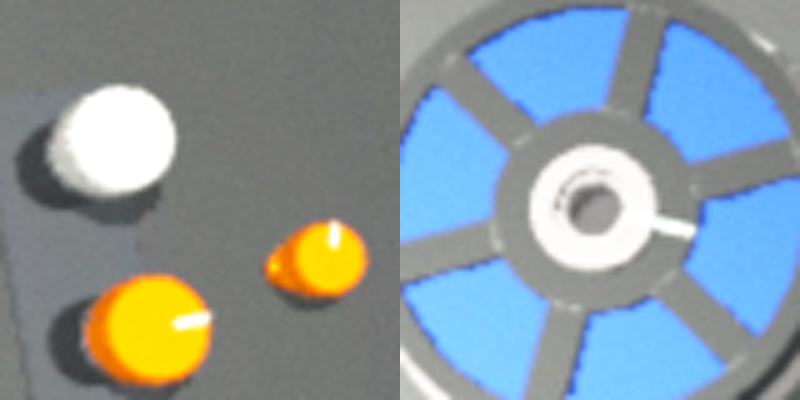

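View pics/c2.png

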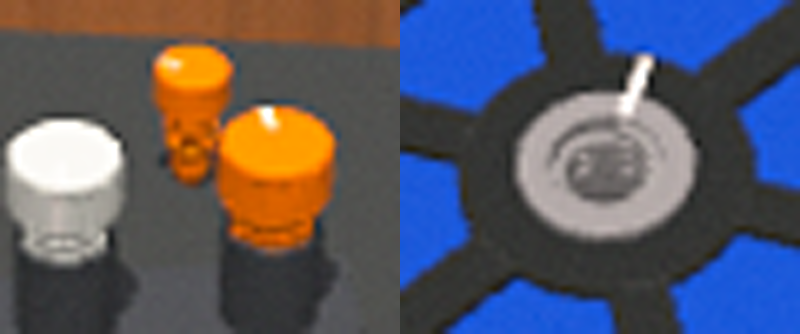

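The crops show the top face of the screw's head at about (491,255) top and (351,136) side. The core ring is at about (248.3,211) top and (300.3,301) side. The core's mark points about −104°, and the screw's mark about −80°.

```bash
python3 - <<'E'
from h import *
C={n:cam(n)[1] for n in("top","side")}
def t(x,y): return (460+(x+.5)/5-.5,190+(y+.5)/5-.5)
def t2(x,y): return (210+(x-400+.5)/5-.5,170+(y+.5)/5-.5)
def s(x,y): return (310+(x+.5)/6.67-.5,115+(y+.5)/6.67-.5)
def s2(x,y): return (270+(x-400+.5)/6.67-.5,277+(y+.5)/6.67-.5)
for nm,z,a,b,ma,mb in(("screw",.086,t(156,328),s(276,143),t(211,318),s(266,108)),("core",.063,t2(593,207),s2(605,165),t2(693,232),s2(648,55))):
    for n,q,m in(("top",a,ma),("side",b,mb)):
        p=back(C[n],q,z);r=back(C[n],m,z if nm=="screw" else .060)-p;print(nm,n,p.round(4),np.degrees(np.arctan2(r[1],r[0])).round(1),np.hypot(*r[:2]).round(4))
p=back(C["top"],t(118+5,140),.086);print("spare",p, back(C["side"],s(65,155),.086))
for n in C:print(proj(C[n],(.508,-.36,.086)),proj(C[n],(.508,-.36,.062)))
s_=get_state();print(s_["clock"])
E
```

```text
screw top [ 0.5089 -0.3569  0.086 ] -78.0 0.0233
screw side [ 0.508  -0.3572  0.086 ] -78.0 0.0219
core top [0.5884 0.1475 0.063 ] -101.8 0.043
core side [0.5879 0.1478 0.063 ] -101.2 0.0449
spare [ 0.58663856 -0.34395254  0.086     ] [ 0.58661658 -0.34373157  0.086     ]
[492.32112193 255.68404818] [488.0261148  256.62190401]
[350.98579665 135.32683315] [350.60937965 142.96734316]
1.4
```

{"api": "servo_tool", "payload": {"plan": [[[0,0,1.2],[36.8,12.3,-3],0.8],[[0,0,1.2],[36.8,12.3,-3],0.8],[[0,0,1.2],[36.8,12.3,-3],0.8],[[0,0,1.2],[36.8,12.3,-3],0.8],[[0,0,1.2],[36.8,12.3,-3],0.8],[[0,0,1.2],[36.8,12.3,-3],0.8],[[0,0,1.2],[36.8,12.3,-3],0.8],[[0,0,1.2],[36.8,12.3,-3],0.8],[[0,0,1.2],[36.8,12.3,-3],0.8],[[0,0,1.2],[36.8,12.3,-3],0.8],[[0,0,1.2],[36.8,12.3,-3],0.8],[[0,0,1.2],[36.8,12.3,-3],0.8],[[0,0,1.2],[36.8,12.3,-3],0.8],[[0,0,1.2],[36.8,12.3,-3],0.8]]}}

```text
clock: 2.57
ee_pos: [0.5076, -0.3574, 0.2206]
orientation: [3.141, 0.0, 1.482]
wrist_force: [0.0, -0.3, 1.1]
grip_width: 0.0684
grasp_force: 0.0
```

```bash
cat > st.py <<'E'
from h import *
s=get_state()
for k in("clock","joints","ee_pos","orientation","wrist_force","wrist_torque","grip_width","grasp_force"):print(k,np.round(s[k],4))
E
python3 st.py
```

```text
clock 2.5667
joints [-6.1340e-01  4.7570e-01  2.6190e-01  1.3567e+00 -1.0000e-04  1.0457e+00]
ee_pos [ 0.5076 -0.3574  0.2206]
orientation [3.1415e+00 2.0000e-04 1.4825e+00]
wrist_force [ 0.02   -0.3071  1.1   ]
wrist_torque [-0.0457  0.0031 -0.0358]
grip_width 0.0684
grasp_force 0.0
```

{"api": "servo_tool", "payload": {"plan": [[[0,0,1.22],[0.08,0.04,-3],0.8],[[0,0,1.22],[0.08,0.04,-3],0.8],[[0,0,1.22],[0.08,0.04,-3],0.8],[[0,0,1.22],[0.08,0.04,-3],0.8],[[0,0,1.22],[0.08,0.04,-3],0.8],[[0,0,1.22],[0.08,0.04,-3],0.8],[[0,0,1.22],[0.08,0.04,-3],0.8],[[0,0,1.22],[0.08,0.04,-3],0.8],[[0,0,1.22],[0.08,0.04,-3],0.8],[[0,0,1.22],[0.08,0.04,-3],0.8],[[0,0,1.22],[0.08,0.04,-5],0.8],[[0,0,1.22],[0.08,0.04,-7],0.8],[[0,0,1.22],[0.08,0.04,-9],0.8],[[0,0,1.22],[0.08,0.04,-11],0.8],[[0,0,1.22],[0.08,0.04,-12.5],0.8],[[0,0,1.22],[0.08,0.04,-13.5],0.8],[[0,0,1.22],[0.08,0.04,-14.2],0.8],[[0,0,1.22],[0.08,0.04,-14.2],0.8]]}}

```text
clock: 4.07
ee_pos: [0.5085, -0.3565, 0.0775]
orientation: [3.141, -0.001, 2.704]
wrist_force: [0.3, -0.3, -0.9]
grip_width: 0.0685
grasp_force: 0.0
```

{"api": "servo_tool", "payload": {"plan": [[[0,0,0],[0,0,0],0.3],[[0,0,0],[0,0,0],0.3],[[0,0,0],[0,0,0],0.3],[[0,0,0],[0,0,0],0.3],[[0,0,0],[0,0,0],0.3],[[0,0,0],[0,0,0],0.3],[[0,0,0],[0,0,0],0.3],[[0,0,0],[0,0,0],0.3]], "grip_force": 40}}

```text
clock: 4.73
ee_pos: [0.5099, -0.357, 0.0795]
orientation: [-3.141, 0.002, 2.705]
wrist_force: [-0.8, -0.3, 7.0]
grip_width: 0.0422
grasp_force: 40.0
```

{"api": "servo_tool", "payload": {"plan": [[[0,0,0],[0,0,2],0.3],[[0,0,0],[0,0,4],0.3],[[0,0,0],[0,0,6],0.3],[[0,0,0],[0,0,8],0.3],[[0,0,0],[0,0,10],0.3],[[0,0,0],[0,0,12],0.3],[[0,0,-0.11],[1,5,12],0.3],[[0,0,-0.22],[2,8,12],0.3],[[0,0,-0.33],[3,12,12],0.3],[[0,0,-0.44],[4,16,12],0.3],[[0,0,-0.55],[5,20,12],0.3],[[0,0,-0.66],[6,24,12],0.3],[[0,0,-0.77],[7,28,12],0.3],[[0,0,-0.88],[7.5,32,12],0.3],[[0,0,-0.99],[7.9,36,12],0.3],[[0,0,-1.1],[7.9,40,12],0.3],[[0,0,-1.1],[7.9,44,12],0.3],[[0,0,-1.1],[7.9,48,12],0.3],[[0,0,-1.1],[7.9,50.4,12],0.3],[[0,0,-1.1],[7.9,50.4,12],0.3]]}}

```text
clock: 6.4
ee_pos: [0.5879, 0.1523, 0.1985]
orientation: [3.141, -0.001, 1.609]
wrist_force: [0.7, 0.5, -1.2]
grip_width: 0.0416
grasp_force: 41.9
```

```bash
python3 st.py; python3 - <<'E'
from h import *
I={}
for n in("top","side"):
    I[n],c=cam(n); 
    for t in("screw","screw_head","screw_mark","screw_thread"):
        for r in landmark_of(t,n)[:2]: print(n,t,np.round(r["position"],1),round(r["confidence"],2))
    s=get_state()["ee_pos"]; print("foot exp",proj(c,(s[0],s[1],s[2]-.074)),"head top",proj(c,(s[0],s[1],s[2]+.008)))
a=cv2.resize(I["side"][190:310,240:360],None,fx=5,fy=5,interpolation=2)
b=cv2.resize(I["top"][160:260,200:240+60],None,fx=3,fy=3,interpolation=2)
b=cv2.copyMakeBorder(b,0,600-b.shape[0],0,0,0);cv2.imwrite("pics/d1.png",np.hstack([a,b]))
E
```

```text
clock 6.4
joints [2.5300e-01 4.4950e-01 1.6560e-01 1.2863e+00 1.1000e-03 1.7853e+00]
ee_pos [0.5879 0.1523 0.1985]
orientation [ 3.1412e+00 -1.3000e-03  1.6093e+00]
wrist_force [ 0.6633  0.54   -1.2418]
wrist_torque [ 0.015  -0.0464 -0.0144]
grip_width 0.0416
grasp_force 41.8926
top screw [480.6 305.8] 0.96
top screw [515.7 241.8] 0.7
top screw_head [456.6 295.6] 0.75
top screw_head [495.1 304. ] 0.71
top screw_mark [502.4 294.6] 0.88
top screw_mark [239.7 204.6] 0.62
top screw_thread [472.6 222.3] 0.71
top screw_thread [518.4 236.7] 0.7
foot exp [243.91833851 205.45046536] head top [236.50661568 196.71626722]
side screw [387.8 161.5] 0.88
side screw [298.5 282.2] 0.64
side screw_head [389.3 143. ] 0.75
side screw_head [301.1 258. ] 0.71
side screw_mark [379.8 132.7] 0.72
side screw_mark [334.7 124.2] 0.61
side screw_thread [302.3 266.9] 0.95
side screw_thread [386.1 150.3] 0.86
foot exp [299.33772524 281.1742269 ] head top [298.21437105 252.15374483]
```

View pics/d1.png

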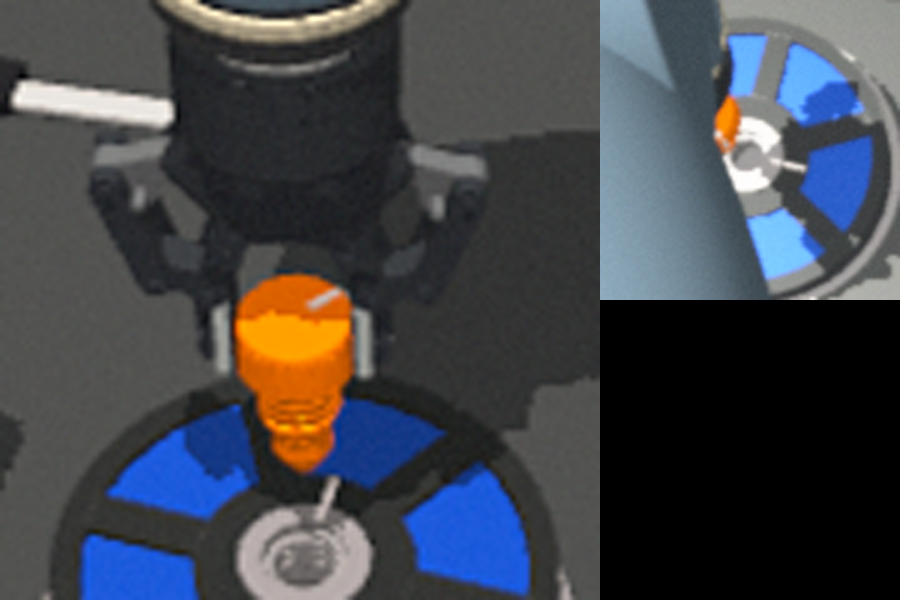

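The side crop shows the screw held upright between the pads. The head top is at (298.4,253.2) and the foot at about (300.2,283.6), both within about 1 px of prediction. The mark points about −145°, 40° clockwise of the core's mark.

{"api": "servo_tool", "payload": {"plan": [[[0,0,0],[0,0,-2],0.3],[[0,0,0],[0,0,-4],0.3],[[0,0,0],[0,0,-5],0.3],[[0,0,0],[0,0,-5.5],0.3],[[0,0,0],[0,0,-5.5],0.3],[[0,0,0],[0,0,-5.5],0.3]]}}

```text
clock: 7.4
ee_pos: [0.5885, 0.1475, 0.144]
orientation: [3.141, -0.0, 1.605]
wrist_force: [0.6, 0.1, -1.1]
grip_width: 0.0417
grasp_force: 41.9
```

```bash
python3 st.py; python3 - <<'E'
from h import *
im,c=cam("side"); s=get_state()["ee_pos"]
hsv=cv2.cvtColor(im,cv2.COLOR_BGR2HSV)
m=cv2.inRange(hsv,(5,150,80),(25,255,255)); m[:230]=0; m[340:]=0; m[:,:260]=0;m[:,340:]=0
ys,xs=np.nonzero(m); print(ys.min(),ys.max())
for y in range(ys.min(),ys.max()+1): q=xs[ys==y]; print(y,q.min(),q.max(),(q.min()+q.max())/2,end="; ")
print()
for z in(.008,0,-.016,-.03,-.044,-.062,-.074): print(z,proj(c,(s[0],s[1],s[2]+z)).round(1))
print(proj(c,(.588,.1476,.063)))
cv2.imwrite("pics/e1.png",cv2.resize(im[230:330,250:350],None,fx=6,fy=6,interpolation=2))
E
```

```text
clock 7.4
joints [0.2456 0.4694 0.0573 1.1582 0.     1.7825]
ee_pos [0.5885 0.1475 0.144 ]
orientation [ 3.1411e+00 -1.0000e-04  1.6047e+00]
wrist_force [ 0.6303  0.1271 -1.146 ]
wrist_torque [-0.0406 -0.0136  0.0197]
grip_width 0.0417
grasp_force 41.907
265 301
265 295 303 299.0; 266 293 306 299.5; 267 291 306 298.5; 268 290 305 297.5; 269 289 309 299.0; 270 289 310 299.5; 271 288 310 299.0; 272 288 310 299.0; 273 288 310 299.0; 274 288 310 299.0; 275 288 310 299.0; 276 288 310 299.0; 277 288 310 299.0; 278 288 310 299.0; 279 288 310 299.0; 280 288 310 299.0; 281 288 310 299.0; 282 288 310 299.0; 283 289 310 299.5; 284 289 309 299.0; 285 290 308 299.0; 286 291 308 299.5; 287 291 308 299.5; 288 292 308 300.0; 289 292 308 300.0; 290 292 308 300.0; 291 292 307 299.5; 292 292 306 299.0; 293 294 306 300.0; 294 295 306 300.5; 295 295 306 300.5; 296 295 306 300.5; 297 295 306 300.5; 298 296 305 300.5; 299 296 304 300.0; 300 298 303 300.5; 301 299 302 300.5; 
0.008 [298.7 272. ]
0 [298.8 274.7]
-0.016 [299.  280.2]
-0.03 [299.2 284.8]
-0.044 [299.4 289.4]
-0.062 [299.6 295.2]
-0.074 [299.8 299. ]
[300.25393468 301.23599922]
```

View pics/e1.png

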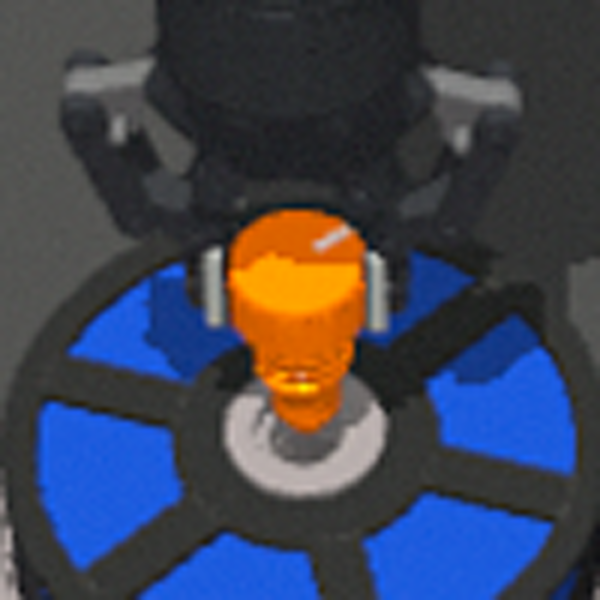

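The view shows the foot just over the core's mouth, at about (300.5,300), against the core's centre at (300.3,301). It's centred to within 1 mm, so I'll lower it.

{"api": "servo_tool", "payload": {"plan": [[[0,0,0],[0,0,-0.5],0.3],[[0,0,0],[0,0,-1],0.3],[[0,0,0],[0,0,-1.5],0.3],[[0,0,0],[0,0,-2],0.3],[[0,0,0],[0,0,-2.5],0.3],[[0,0,0],[0,0,-3],0.3],[[0,0,0],[0,0,-3],0.3],[[0,0,0],[0,0,-3],0.3]]}}

```text
clock: 8.12
ee_pos: [0.5884, 0.1473, 0.1129]
orientation: [-3.142, 0.0, 1.605]
wrist_force: [4.1, -2.7, -1.0]
grip_width: 0.0416
grasp_force: 41.8
```

{"api": "servo_tool", "payload": {"plan": [[[0,0,0],[0.08,-0.06,0],0.3],[[0,0,0],[0.08,-0.06,0],0.3],[[0,0,0],[0.08,-0.06,0],0.3],[[0,0,0],[0.08,-0.06,-0.3],0.3],[[0,0,0],[0.08,-0.06,-0.5],0.3],[[0,0,0],[0.08,-0.06,-0.5],0.3],[[0,0,0],[0.08,-0.06,-0.5],0.3]]}}

```text
clock: 8.7
ee_pos: [0.5889, 0.1469, 0.1081]
orientation: [-3.141, 0.0, 1.605]
wrist_force: [-0.5, -1.0, -1.0]
grip_width: 0.0416
grasp_force: 42.0
```

{"api": "servo_tool", "payload": {"plan": [[[0,0,0],[0,-0.02,-0.1],0.3],[[0,0,0],[0,-0.02,-0.2],0.3],[[0,0,0],[0,-0.02,-0.3],0.3],[[0,0,0],[0,-0.02,-0.3],0.3],[[0,0,0],[0,-0.02,-0.3],0.3]]}}

```text
clock: 9.12
ee_pos: [0.5893, 0.1471, 0.1062]
orientation: [3.14, -0.001, 1.605]
wrist_force: [-3.1, -0.0, 11.9]
grip_width: 0.0415
grasp_force: 43.5
```

{"api": "servo_tool", "payload": {"plan": [[[0,0,0],[-0.03,0,0.07],0.3],[[0,0,0],[-0.03,0,0.07],0.3],[[0,0,0],[-0.03,0,0.07],0.3]]}}

```text
clock: 9.37
ee_pos: [0.5891, 0.147, 0.1065]
orientation: [3.141, -0.0, 1.605]
wrist_force: [-1.2, 0.9, 6.0]
grip_width: 0.0421
grasp_force: 42.6
```

```bash
python3 st.py; python3 - <<'E'
from h import *
im,c=cam("side"); s=get_state()["ee_pos"]
print("head top if +8mm",proj(c,(s[0],s[1],s[2]+.0065)).round(1))
cv2.imwrite("pics/f1.png",cv2.resize(im[250:330,260:340],None,fx=7,fy=7,interpolation=2))
E
```

```text
clock 9.3667
joints [ 2.4430e-01  4.9200e-01 -4.9000e-03  1.0729e+00  3.0000e-04  1.7811e+00]
ee_pos [0.5891 0.147  0.1065]
orientation [ 3.1407e+00 -5.0000e-04  1.6049e+00]
wrist_force [-1.2343  0.8536  5.9621]
wrist_torque [0.1416 0.1484 0.0061]
grip_width 0.0421
grasp_force 42.5811
head top if +8mm [299.1 285. ]
```

View pics/f1.png

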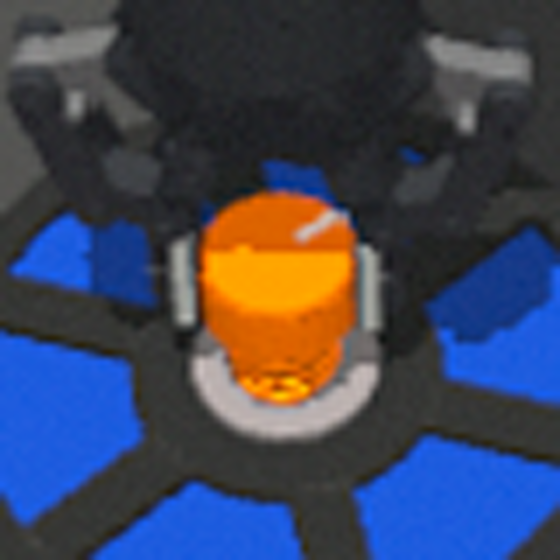

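The screw is seated, resting on the thread, with its mark about 43° clockwise of the core's mark. Now the turn backward under a light press.

{"api": "servo_tool", "payload": {"plan": [[[0,0,0.06],[0,0,0.01],0.3],[[0,0,0.12],[0,0,0.02],0.3],[[0,0,0.18],[0,0,0.03],0.3],[[0,0,0.24],[0,0,0.04],0.3],[[0,0,0.3],[0,0,0.04],0.3],[[0,0,0.36],[0,0,0.05],0.3],[[0,0,0.42],[0,0,0.05],0.3],[[0,0,0.48],[0,0,0.05],0.3],[[0,0,0.54],[0,0,0.05],0.3],[[0,0,0.6],[0,0,0.05],0.3]]}}

```text
clock: 10.25
ee_pos: [0.5887, 0.1469, 0.1066]
orientation: [3.141, -0.0, 2.208]
wrist_force: [-1.7, 0.2, 4.2]
grip_width: 0.0417
grasp_force: 42.7
```

{"api": "servo_tool", "payload": {"plan": [[[0,0,0.06],[0,0,0],0.3],[[0,0,0.12],[0,0,0],0.3],[[0,0,0.18],[0,0,0],0.3],[[0,0,0.24],[0,0,0],0.3],[[0,0,0.24],[0,0,0],0.3]]}}

```text
clock: 10.67
ee_pos: [0.5886, 0.1467, 0.1062]
orientation: [-3.141, -0.0, 2.448]
wrist_force: [-0.6, -0.3, 0.1]
grip_width: 0.0419
grasp_force: 42.1
```

{"api": "servo_tool", "payload": {"plan": [[[0,0,0.06],[0,0,0],0.3],[[0,0,0.12],[0,0,-0.05],0.3],[[0,0,0.12],[0,0,-0.1],0.3],[[0,0,0.12],[0,0,-0.15],0.3],[[0,0,0.12],[0,0,-0.15],0.3],[[0,0,0.12],[0,0,-0.15],0.3]]}}

```text
clock: 11.17
ee_pos: [0.5887, 0.1467, 0.1049]
orientation: [-3.141, -0.0, 2.563]
wrist_force: [-1.2, -0.2, -1.2]
grip_width: 0.0419
grasp_force: 42.1
```

Free now, so I'll lower it through the drop.

{"api": "servo_tool", "payload": {"plan": [[[0,0,0],[0,0,-0.1],0.3],[[0,0,0],[0,0,-0.2],0.3],[[0,0,0],[0,0,-0.25],0.3],[[0,0,0],[0,0,-0.3],0.3],[[0,0,0],[0,0,-0.35],0.3],[[0,0,0],[0,0,-0.35],0.3],[[0,0,0],[0,0,-0.35],0.3]]}}

```text
clock: 11.75
ee_pos: [0.589, 0.1468, 0.102]
orientation: [3.141, 0.001, 2.565]
wrist_force: [-0.7, 0.0, 5.2]
grip_width: 0.0417
grasp_force: 42.8
```

{"api": "servo_tool", "payload": {"plan": [[[0,0,0],[0,0,-0.04],0.3],[[0,0,0],[0,0,-0.08],0.3],[[0,0,0],[0,0,-0.08],0.3],[[0,0,0],[0,0,-0.08],0.3]]}}

```text
clock: 12.08
ee_pos: [0.5894, 0.1468, 0.1019]
orientation: [3.14, 0.001, 2.565]
wrist_force: [-2.0, -2.2, 13.1]
grip_width: 0.0418
grasp_force: 43.5
```

```bash
python3 st.py; python3 - <<'E'
from h import *
im,c=cam("side"); s=get_state()["ee_pos"]
for f in(.032,.026):print("head top for foot",f,proj(c,(.588,.1476,f+.082)).round(1))
cv2.imwrite("pics/g1.png",cv2.resize(im[250:330,260:340],None,fx=7,fy=7,interpolation=2))
E
```

```text
clock 12.0833
joints [ 2.4420e-01  4.9490e-01 -1.2500e-02  1.0615e+00 -1.0000e-04  8.2120e-01]
ee_pos [0.5894 0.1468 0.1019]
orientation [3.1403e+00 1.4000e-03 2.5646e+00]
wrist_force [-2.0179 -2.2161 13.0518]
wrist_torque [-0.174   0.4955 -0.011 ]
grip_width 0.0418
grasp_force 43.48
head top for foot 0.032 [299.6 284.9]
head top for foot 0.026 [299.7 286.9]
```

View pics/g1.png

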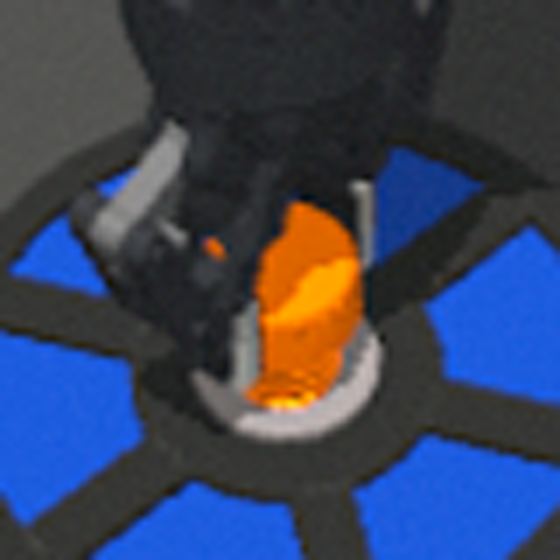

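The head is about 2 px lower than before and the contact is firm and slightly lower, so it has dropped. I'll ease the press and wind forward.

{"api": "servo_tool", "payload": {"plan": [[[0,0,0],[-0.02,0.02,0.1],0.3],[[0,0,-0.06],[-0.02,0.02,0.1],0.3],[[0,0,-0.12],[-0.02,0.02,0.09],0.3],[[0,0,-0.18],[-0.02,0.02,0.08],0.3],[[0,0,-0.24],[-0.02,0.02,0.08],0.3],[[0,0,-0.3],[-0.02,0.02,0.07],0.3],[[0,0,-0.36],[-0.02,0.02,0.07],0.3],[[0,0,-0.42],[-0.02,0.02,0.06],0.3],[[0,0,-0.5],[-0.02,0.02,0.05],0.3],[[0,0,-0.5],[-0.02,0.02,0.05],0.3]]}}

```text
clock: 12.97
ee_pos: [0.5889, 0.1471, 0.1016]
orientation: [3.141, 0.0, 2.061]
wrist_force: [-0.2, 0.0, 5.2]
grip_width: 0.042
grasp_force: 42.4
```

{"api": "servo_tool", "payload": {"plan": [[[0,0,0],[0,0,0.05],0.3],[[0,0,0],[0,0,0.1],0.3],[[0,0,0],[0,0,0.15],0.3],[[0,0,0],[0,0,0.15],0.3],[[0,0,0],[0,0,0.15],0.3]]}}

```text
clock: 13.38
ee_pos: [0.5885, 0.1469, 0.1025]
orientation: [-3.141, -0.0, 2.065]
wrist_force: [1.8, 0.1, -3.4]
grip_width: 0.0416
grasp_force: 41.8
```

It's caught: lifting meets resistance after 0.9 mm. I'll keep winding.

{"api": "servo_tool", "payload": {"plan": [[[0,0,0],[0,0,-0.09],0.3],[[0,0,-0.1],[0,0,-0.1],0.3],[[0,0,-0.2],[0,0,-0.11],0.3],[[0,0,-0.3],[0,0,-0.12],0.3],[[0,0,-0.4],[0,0,-0.13],0.3],[[0,0,-0.5],[0,0,-0.14],0.3],[[0,0,-0.6],[0,0,-0.15],0.3],[[0,0,-0.7],[0,0,-0.16],0.3],[[0,0,-0.8],[0,0,-0.17],0.3],[[0,0,-0.9],[0,0,-0.18],0.3],[[0,0,-1.0],[0,0,-0.19],0.3],[[0,0,-1.1],[0,0,-0.2],0.3],[[0,0,-1.2],[0,0,-0.21],0.3],[[0,0,-1.3],[0,0,-0.22],0.3],[[0,0,-1.4],[0,0,-0.23],0.3],[[0,0,-1.5],[0,0,-0.24],0.3],[[0,0,-1.6],[0,0,-0.25],0.3],[[0,0,-1.7],[0,0,-0.26],0.3],[[0,0,-1.7],[0,0,-0.26],0.3]]}}

```text
clock: 14.97
ee_pos: [0.5885, 0.1465, 0.1001]
orientation: [3.141, 0.0, 0.36]
wrist_force: [0.2, -3.3, 1.2]
grip_width: 0.0417
grasp_force: 42.0
```

{"api": "servo_tool", "payload": {"plan": [[[0,0,0],[0,0,0],0.75],[[0,0,0],[0,0,0],0.75],[[0,0,0],[0,0,0],0.75],[[0,0,0],[0,0,0],0.75],[[0,0,0],[0,0,0],0.75],[[0,0,0],[0,0,0],0.75]]}}

```text
clock: 15.47
ee_pos: [0.5886, 0.147, 0.1001]
orientation: [-3.141, 0.0, 0.366]
wrist_force: [0.5, 0.5, -0.6]
grip_width: 0.0637
grasp_force: 0.0
```

{"api": "servo_tool", "payload": {"plan": [[[0,0,0.1],[0,0,0.1],0.75],[[0,0,0.22],[0,0,0.2],0.75],[[0,0,0.34],[0,0,0.2],0.75],[[0,0,0.46],[0,0,0.2],0.75],[[0,0,0.58],[0,0,0.2],0.75],[[0,0,0.7],[0,0,0.2],0.75],[[0,0,0.82],[0,0,0.2],0.75],[[0,0,0.94],[0,0,0.2],0.75],[[0,0,1.06],[0,0,0.2],0.75],[[0,0,1.18],[0,0,0.2],0.75],[[0,0,1.3],[0,0,0.2],0.75],[[0,0,1.42],[0,0,0.2],0.75],[[0,0,1.54],[0,0,0.2],0.75],[[0,0,1.66],[0,0,0.2],0.75],[[0,0,1.78],[0,0,0.2],0.75],[[0,0,1.9],[0,0,0.2],0.75],[[0,0,2.02],[0,0,0.2],0.75],[[0,0,2.14],[0,0,0.2],0.75],[[0,0,2.14],[0,0,0.2],0.75]]}}

```text
clock: 17.05
ee_pos: [0.5886, 0.147, 0.1021]
orientation: [3.142, 0.0, 2.511]
wrist_force: [0.1, 0.3, -0.0]
grip_width: 0.0638
grasp_force: 0.0
```

{"api": "servo_tool", "payload": {"plan": [[[0,0,0.12],[0,0,0],0.75],[[0,0,0.24],[0,0,0],0.75],[[0,0,0.36],[0,0,0],0.75],[[0,0,0.48],[0,0,0],0.75],[[0,0,0.6],[0,0,0],0.75],[[0,0,0.72],[0,0,0],0.75],[[0,0,0.84],[0,0,0],0.75],[[0,0,0.96],[0,0,0],0.75],[[0,0,1.08],[0,0,0],0.75],[[0,0,1.2],[0,0,0],0.75],[[0,0,1.32],[0,0,0],0.75],[[0,0,1.44],[0,0,0],0.75],[[0,0,1.56],[0,0,0],0.75],[[0,0,1.68],[0,0,0],0.75],[[0,0,1.8],[0,0,0],0.75],[[0,0,1.92],[0,0,0],0.75],[[0,0,2.04],[0,0,0],0.75],[[0,0,2.14],[0,0,0],0.75],[[0,0,2.14],[0,0,0],0.75]]}}

```text
clock: 18.63
ee_pos: [0.5886, 0.147, 0.1021]
orientation: [-3.142, 0.0, -1.637]
wrist_force: [0.4, 0.6, -0.9]
grip_width: 0.0639
grasp_force: 0.0
```

```bash
python3 st.py; python3 - <<'E'
from h import *
im,c=cam("side")
for f in(.024,):print("head top for foot",f,proj(c,(.588,.1476,f+.082)).round(1))
cv2.imwrite("pics/i1.png",cv2.resize(im[250:330,260:340],None,fx=7,fy=7,interpolation=2))
E
```

```text
clock 18.6333
joints [ 0.2447  0.4949 -0.0119  1.064   0.     -1.2596]
ee_pos [0.5886 0.147  0.1021]
orientation [-3.1416  0.     -1.6373]
wrist_force [ 0.3527  0.6089 -0.8571]
wrist_torque [ 0.045  -0.0302 -0.0229]
grip_width 0.0639
grasp_force 0.0
head top for foot 0.024 [299.7 287.6]
```

View pics/i1.png

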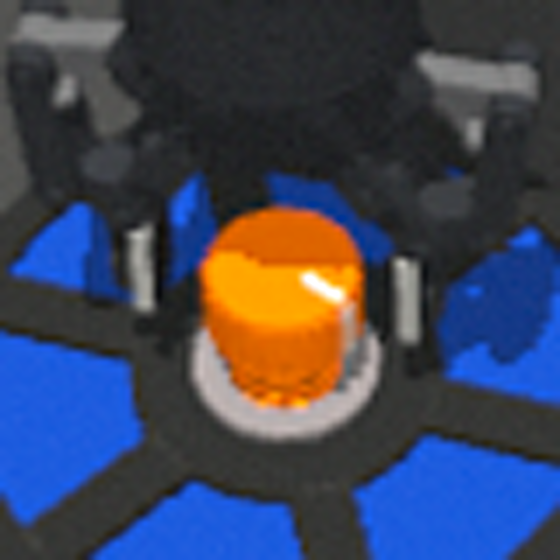

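The view shows the screw standing upright in the core on its own. Its mark is at (346,298), about 139°, or 119° wound; about 240° remain. Next I'll regrip and wind the rest.

{"api": "servo_tool", "payload": {"plan": [[[0,0,0],[0,0,-0.1],0.75],[[0,0,0],[0,0,-0.15],0.75],[[0,0,0],[0,0,-0.15],0.3],[[0,0,0],[0,0,-0.15],0.3],[[0,0,0],[0,0,-0.15],0.3],[[0,0,0],[0,0,-0.15],0.3],[[0,0,0],[0,0,-0.15],0.3],[[0,0,0],[0,0,-0.15],0.3],[[0,0,0],[0,0,-0.15],0.3],[[0,0,0],[0,0,-0.15],0.3]]}}

```text
clock: 19.52
ee_pos: [0.5887, 0.147, 0.1007]
orientation: [-3.141, 0.0, -1.638]
wrist_force: [-0.6, -0.4, 4.1]
grip_width: 0.0415
grasp_force: 40.4
```

{"api": "servo_tool", "payload": {"plan": [[[0,0,-0.1],[0,0,0.02],0.3],[[0,0,-0.2],[0,0,0.01],0.3],[[0,0,-0.3],[0,0,0],0.3],[[0,0,-0.4],[0,0,-0.01],0.3],[[0,0,-0.5],[0,0,-0.02],0.3],[[0,0,-0.6],[0,0,-0.03],0.3],[[0,0,-0.7],[0,0,-0.04],0.3],[[0,0,-0.8],[0,0,-0.05],0.3],[[0,0,-0.9],[0,0,-0.06],0.3],[[0,0,-1.0],[0,0,-0.07],0.3],[[0,0,-1.1],[0,0,-0.08],0.3],[[0,0,-1.2],[0,0,-0.09],0.3],[[0,0,-1.3],[0,0,-0.1],0.3],[[0,0,-1.4],[0,0,-0.11],0.3],[[0,0,-1.5],[0,0,-0.12],0.3],[[0,0,-1.6],[0,0,-0.13],0.3],[[0,0,-1.7],[0,0,-0.14],0.3],[[0,0,-1.8],[0,0,-0.15],0.3],[[0,0,-1.9],[0,0,-0.16],0.3],[[0,0,-2.0],[0,0,-0.17],0.3]]}}

```text
clock: 21.18
ee_pos: [0.5886, 0.147, 0.0989]
orientation: [3.142, -0.0, 2.64]
wrist_force: [-0.0, -0.3, 2.3]
grip_width: 0.0416
grasp_force: 40.5
```

{"api": "servo_tool", "payload": {"plan": [[[0,0,-0.1],[0,0,-0.01],0.3],[[0,0,-0.2],[0,0,-0.02],0.3],[[0,0,-0.3],[0,0,-0.03],0.3],[[0,0,-0.4],[0,0,-0.04],0.3],[[0,0,-0.5],[0,0,-0.05],0.3],[[0,0,-0.6],[0,0,-0.06],0.3],[[0,0,-0.7],[0,0,-0.07],0.3],[[0,0,-0.8],[0,0,-0.08],0.3],[[0,0,-0.9],[0,0,-0.09],0.3],[[0,0,-1.0],[0,0,-0.1],0.3],[[0,0,-1.1],[0,0,-0.11],0.3],[[0,0,-1.2],[0,0,-0.12],0.3],[[0,0,-1.3],[0,0,-0.13],0.3],[[0,0,-1.4],[0,0,-0.14],0.3],[[0,0,-1.5],[0,0,-0.15],0.3],[[0,0,-1.6],[0,0,-0.16],0.3],[[0,0,-1.7],[0,0,-0.17],0.3],[[0,0,-1.8],[0,0,-0.18],0.3],[[0,0,-1.9],[0,0,-0.19],0.3],[[0,0,-2.0],[0,0,-0.2],0.3]]}}

```text
clock: 22.85
ee_pos: [0.5887, 0.147, 0.0969]
orientation: [3.142, -0.0, 0.64]
wrist_force: [0.8, -0.1, 2.9]
grip_width: 0.0417
grasp_force: 40.5
```

{"api": "servo_tool", "payload": {"plan": [[[0,0,-0.05],[0,0,-0.01],0.3],[[0,0,-0.1],[0,0,-0.02],0.3],[[0,0,-0.15],[0,0,-0.02],0.3],[[0,0,-0.15],[0,0,-0.02],0.3],[[0,0,-0.15],[0,0,-0.02],0.3],[[0,0,-0.15],[0,0,-0.02],0.3]]}}

```text
clock: 23.35
ee_pos: [0.5886, 0.147, 0.0968]
orientation: [3.142, -0.0, 0.497]
wrist_force: [-0.0, -0.2, 4.2]
grip_width: 0.0418
grasp_force: 40.6
```

```bash
python3 st.py; python3 - <<'E'
from h import *
im,c=cam("side")
for f in(.020,.026):print("head top for foot",f,proj(c,(.588,.1476,f+.082)).round(1))
cv2.imwrite("pics/j1.png",cv2.resize(im[250:330,260:340],None,fx=7,fy=7,interpolation=2))
E
```

```text
clock 23.35
joints [ 0.2447  0.4986 -0.02    1.052  -0.      2.8898]
ee_pos [0.5886 0.147  0.0968]
orientation [ 3.1415e+00 -2.0000e-04  4.9650e-01]
wrist_force [-0.0195 -0.2448  4.1695]
wrist_torque [-0.036  -0.0978 -0.0062]
grip_width 0.0418
grasp_force 40.6175
head top for foot 0.02 [299.8 288.9]
head top for foot 0.026 [299.7 286.9]
```

View pics/j1.png

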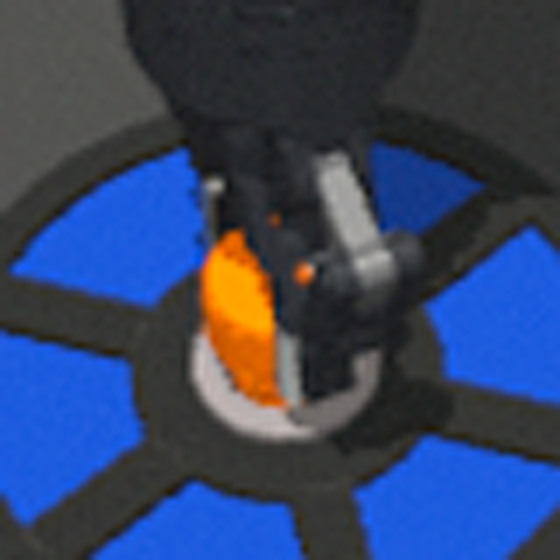

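The fingers hide the mark in this view. The tool turned 238° and came down 3.9 mm, which matches the pitch, so nothing slipped: foot about 20 mm, marks together, grip on.

```bash
python3 -c "
from plant import *
print(sign_off())"
```

```text
the job is handed in; nothing more can be done
None
```

I handed the job in at about 23 s: the orange screw dropped over the lip and is wound one turn on, with its foot at about 20 mm and the marks together by the turn count (the fingers hid the mark in the last picture). It is still gripped upright; I let go once mid-wind to regrip, while it stood caught in the thread, and sign-off gave no verdict.

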